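# Clamp a lens tube in the notched-rail vee clamp

## Robot

A 6-joint arm with a two-finger parallel gripper is mounted at the origin on a cart in front of the work surface, level with it; the furniture and walls round the work are solid. World frame = base frame: x ahead of the robot, y to its left, z up, the work surface at z = 0. Lengths are in m, angles in rad, forces in N, time in s.
With the tool pointing down it reaches from about 0.375 to 0.9 m from the base axis. Payload 3.1 kg.
Tool frame: the origin (TCP) lies on the front face of the gripper's body, between the roots of the fingers; the fingertips stand 70 mm ahead of it and the grasp point (between the pads) lies 51 mm ahead of it; z points along the fingers, y is the line along which they close (so a half turn about z gives the same grasp; the last joint's range is limited). The gripper opens to 87 mm and grips with 3 to 60 N. Pads are 19 mm wide; open, the fingers measure 117 mm over their backs; the gripper's body (75 mm by 190 mm) begins 51 mm behind the grasp point.
Start: joints at [-1.474, 0.527, 1.433, -0, 1.181, -0.178], TCP at [0.17, -0.601, 0.292] pointing down, gripper open.
Joint ranges: [-3.08, 3.08], [-0.75, 2.2], [0.22, 2.44], [-1.43, 4.57], [0, 2.65], [-2.85, 2.85]. Speed limits (rad/s): [2.79, 2.79, 3.14, 3.14, 3.14, 3.14].

## Interface

Orientations are given as a unit quaternion [x, y, z, w].
In Python, from rig import robot, cams, ticket gives the robot as it stands. The module is installed in compiled form; this text tells all that it offers.
- The arm moves only by the shell command python3 -m crank 'ROWS' [FORCE]. ROWS is JSON, a list of rows, each a list of 7 numbers: the shift along the tool's x, y, z in cm, then the turn, a rotation vector about the tool's x, y, z in rad, then the closure, from 0 (fully open) to 1 (shut). A call has 1 to 5 rows; each row shifts and turns the commanded pose from where the row before left it, along the tool's axes as they then stand; what a row does not reach is not made up. A row lasts 1/8 s, in which the tool goes at most 62.5 mm and 10.7 degrees, less where a joint would pass 70% of its speed; a pose out of reach is approached as far as the arm can. A call is refused whole if a number of a shift passes 6.25 or a number of a turn 0.188, either way. A call with a gripper value outside its range is refused whole. The fingers move at their own pace and stop on an object; FORCE is the grip in N (left out, the last holds). Time passes only in rows, so rows that do not move let the fingers close. It gives the time, the measured TCP pose, the force, the opening and the grip force at its end, in the units of the state.
- robot.get_obs(): the state, without advancing time (a new reading comes with each control period).
- cams.camera(name): name is "scene" or "side" or "wrist"; returns the picture (384x512x3 uint8, red, green, blue); there is no depth.
- cams.camera_info(name): a dict with "intrinsics" (3x3 intrinsics, pixels), "pose" (4x4, takes a point from camera to world coordinates). Camera axes: x right, y down, z forward; pixel columns grow to the right and rows downward; lengths in m; the calibration is good to about 2 mm. A picture is of the moment at which its call begins: read the wrist's pose just before it. camera_info takes no time and is no camera call; for the wrist camera it gives the pose at the moment of the call.
- ticket.hand_in(): hands the job in; it is judged then, once.
The state is a dict: "time": time; "q": joint angles; "joint_velocities": joint speeds; "joint_torque": joint torques, N m; "position": TCP position; "tool_rot": TCP orientation; "ft_force": force on the tool from outside, world axes, zero at the start; "moment": the same for the moment, N m; "grip_width": finger opening in m; "grip_force": force on a finger pad.
Only numpy, scipy, OpenCV 4.12 (cv2) and the standard library are available. Lean on these libraries where they do the work, as an engineer would, in place of code of your own. Each camera call takes 0.05 s, during which the arm holds its last target. There are 200 camera calls.

## Task

Stand the long black lens tube upright in the vee of the rail clamp. Then squeeze the release lever against its grip post, slide the carriage up until its spring pad presses the tube home, and let the lever go so that the pawl drops fully into a notch of the rack and the carriage is locked with the pad clearly pressed in but not bottomed out; any notch that does this will do. Push gently: do not ram the pad or force the pawl against the rack, and leave the other things where they are.

Things in the scene. Friction and masses are not known exactly. Their poses are not given: they have to be found in the camera images.
- rail: Clamp rail on the table: foot plate 80 x 310 x 10 mm, on it a dark guide 36 mm wide, top 22 mm up. Origin: centre of the underside; +y runs along the guide from the end stop to the vee, z up. On the guide a steel rack: flat-topped teeth 10.3 mm long, 6.5 mm high, notches 5.7 mm long, one every 16 mm. Its screw holes are slotted: where the notches lie along the rail is not known, it must be felt.
- vee_seat (a point): Point on the flat step of the vee block, 30 mm above the table, where the axis of the seated tube stands; axes parallel to the rail's. The 90 degree steel vee is on the +y side of it, opens to -y, is 50 mm wide and rises 22 mm above the step; the step reaches 24 mm to -y. The vee block is fixed but stands elsewhere along the rail each time.
- tube_mid (a point): Centre (half-way up) of the long black lens tube, open tube 30.5 mm in diameter, 52 mm tall, about 50 g, loose, standing upright on the table at the start; z up along its axis.
- post_holder: Black post holder, a 31 mm cylinder 50 mm tall with a thumb screw sticking out of its side, loose; leave it alone. Origin: underside, 6 mm from the axis of the cylinder towards the screw.
- mirror_mount: Square mirror mount 50 x 50 x 60 mm, loose; leave it alone. Origin: near the centre of its underside.
- grip_point (a point): Point on the carriage, 85 mm above the table, half-way between post and lever when these are squeezed together along the rail's y; axes parallel to the rail's. Post: fixed, 24 mm wide, 8 thick, top 102 mm up, rear face 14 mm to -y of here; pushing that face drives the carriage to +y, lever released or not. Keep fingertips above 62 mm: carriage and plunger (top 52 mm) are below.
- lever_face (a point): Point on the front (+y) face of the black lever handle, 85 mm above the table at rest. Handle 22 mm wide, top 101 mm up, hinged 51 mm below this point. At rest it leans away from the post: this face is 31 mm (36 at its top) to +y of grip_point; fully squeezed it stands upright, 14 mm to +y of grip_point.
- carriage (a joint): Position of the carriage along the rail, m: 0 at the end stop, growing towards the vee (+y), to 0.15. Sliding friction about 7 N. At the start it is parked behind the first tooth with the pawl down, so it cannot go forward past that tooth until the lever is squeezed.
- lever (a joint): Angle of the sprung release lever, rad: 0 at rest (pawl fully down in a notch or in the gap behind the rack), 0.32 fully squeezed against its stop. Above about 0.23 the pawl clears the teeth; at about 0.21 it rides on top of a tooth (not locked). About 4 N at the handle squeezes it fully.
- pawl: Steel pawl nose on the lever, 4.2 mm long (along y) and 14 mm wide, hidden between the cheeks of the carriage. Origin: centre of its rounded edge.
- pad: Rubber pad on the spring plunger, round, 18 mm across. Origin: centre of its front face, 42 mm above the table, which meets the tube; it faces the rail's +y.
- plunger (a joint): How far the pad is pressed in, m: 0 free, 0.025 bottomed out. Spring 2 N at first touch, rising by 0.12 N per mm.
Mind the look-alikes: they are no part of the job. Leave any blue, orange or pink look-alike of the part that bears tube_mid alone.

How it is judged:
By the outcome, as a careful person would: the job done as asked, in the order asked, and still so for the second after the job is handed in, with the robot touching nothing.
It also fails if it takes over 61 s, if anything falls off the work surface, if the arm or the gripper's body presses on something with over 40 N, if the wrist force passes 120 N, or if a joint passes its speed limit or range.

## Working session

There is one attempt and no reset: what is moved stays moved. The work goes in short steps, Python scripts to look and compute and a shell command to move; the robot and the scene stay as the last step left them, time stands still between calls to the robot, and variables do not carry over. Pictures are saved under pics/ and viewed, at most 10 in all, crops included, and the job is handed in when it is done.

```bash
mkdir -p pics; python3 - <<'E'
from rig import robot,cams
import cv2
o=robot.get_obs();print(o)
for n in("scene","side"):
    i=cams.camera_info(n);print(n,i["intrinsics"],i["pose"])
    cv2.imwrite(f"pics/{n}0.png",cv2.resize(cams.camera(n)[:,:,::-1],(800,600),interpolation=cv2.INTER_CUBIC))
E
```

```text
{'time': 0.0, 'q': array([-1.47350457e+00,  5.28488980e-01,  1.43390132e+00, -6.70354362e-06,
        1.18138269e+00, -1.78492809e-01]), 'joint_velocities': array([-0.00013286,  0.00092555,  0.00015758,  0.00085137, -0.00133143,
       -0.00037603]), 'joint_torque': array([-2.45058854e-04, -4.40041816e+01, -1.76590562e+01,  6.31620898e-02,
        5.82358148e-02, -1.62727706e-04]), 'position': array([ 0.1701626 , -0.6007859 ,  0.29125776]), 'tool_rot': array([ 9.90507150e-01,  1.37456893e-01,  4.11523719e-05, -1.08939601e-03]), 'ft_force': array([0.3816721 , 1.03235717, 0.42918022]), 'moment': array([ 0.02758485,  0.01951506, -0.03241791]), 'grip_force': 0.0, 'grip_width': 0.08697550029174864}
scene [[405.51386559   0.         259.45217649]
 [  0.         405.51386559 189.4722454 ]
 [  0.           0.           1.        ]] [[-0.72338031 -0.44919834  0.52434891 -0.06001744]
 [-0.6903722   0.45918415 -0.55904931  0.72543375]
 [ 0.01035131 -0.76640118 -0.64227882  0.79583476]
 [ 0.          0.          0.          1.        ]]
side [[376.10970315   0.         251.97944176]
 [  0.         376.10970315 196.87411154]
 [  0.           0.           1.        ]] [[-0.86554156 -0.30179486  0.39969697  0.11849878]
 [-0.50064013  0.4989736  -0.70737883  0.78398574]
 [ 0.01404506 -0.81237012 -0.58297301  0.64219954]
 [ 0.          0.          0.          1.        ]]
```

View pics/scene0.png

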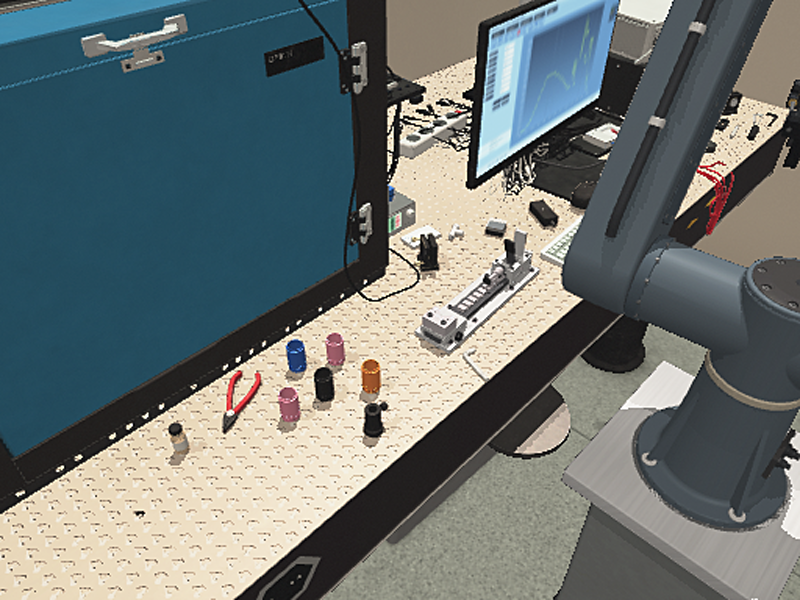

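View pics/side0.png

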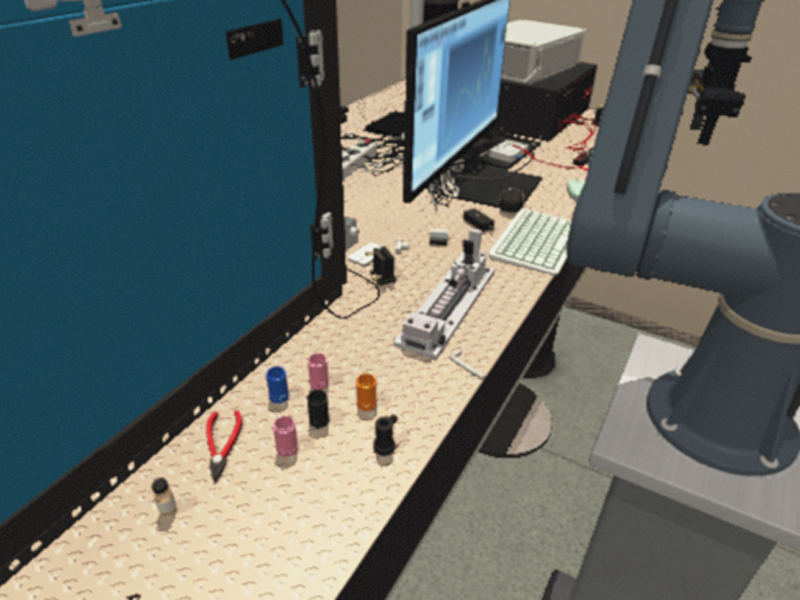

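The scene picture (800 px wide) shows these candidates:
- Plain black tube at (324,384).
- Black post holder with screw at (374,418).
- Blue tube at (296,355), orange at (371,376), pinks at (335,348) and (289,404).

The plain black one without a screw fits tube_mid. The rail runs from (430,335) (vee) to (525,255) (carriage end). The crop below is to confirm.

```bash
python3 - <<'E'
from rig import cams
import cv2,numpy as np
a=cams.camera("scene")[:,:,::-1];b=cams.camera("side")[:,:,::-1]
r=lambda im,x,y,w,h,s:cv2.resize(im[y:y+h,x:x+w],None,fx=s,fy=s,interpolation=cv2.INTER_CUBIC)
# scene rail crop 100x80 @4 ; 
A=np.hstack([r(a,260,140,100,90,4),r(b,245,140,100,90,4)])
B=np.hstack([r(a,175,205,80,80,3),r(b,165,220,80,80,3)]);B=cv2.copyMakeBorder(B,0,0,0,800-B.shape[1],cv2.BORDER_CONSTANT)
cv2.imwrite("pics/crop1.png",np.vstack([A,B]))
E
```

```text
(no output)
```

View pics/crop1.png

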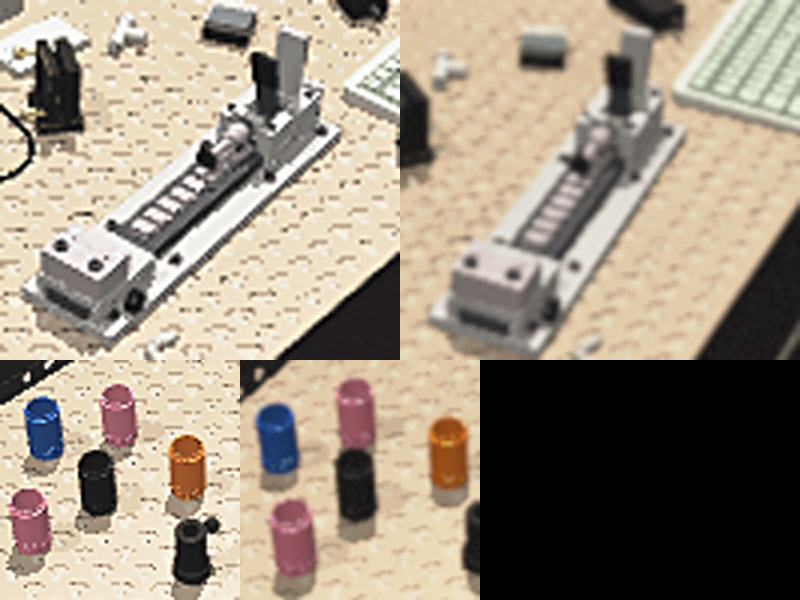

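The crops confirm that the plain black tube is the right part: no screw, and the only black one of its family. The rail foot corners are clear too.

```bash
cat > h.py <<'E'
from rig import robot,cams
import numpy as np
from scipy.spatial.transform import Rotation as R
def ray(n,u,v,z,info=None):
    i=info or cams.camera_info(n);K=np.array(i["intrinsics"]);T=np.array(i["pose"])
    d=T[:3,:3]@np.linalg.inv(K)@[u,v,1];return (T[:3,3]+d*(z-T[2,3])/d[2]).round(4)
def proj(n,p,info=None):
    i=info or cams.camera_info(n);T=np.array(i["pose"])
    c=T[:3,:3].T@(np.array(p)-T[:3,3]);c=np.array(i["intrinsics"])@c;return (c[:2]/c[2]).round(1)
E
python3 - <<'E'
from h import *
print("tube",ray("scene",207,238,.052),ray("scene",207.7,254.3,0),ray("side",204,253,.052),ray("side",204.3,270,0))
for s,d in(((265.5,212.5),(252.5,219.5)),((287.5,225),(275,227.5)),((345,172.5),(316.2,172.5))):
    print(ray("scene",*s,.01),ray("side",*d,.01))
print("holder",ray("scene",175+190/3,205+215/3,0))
i=cams.camera_info("wrist");print(i)
E
```

```text
tube [0.5107 0.3058 0.052 ] [0.506  0.3125 0.    ] [0.5073 0.3083 0.052 ] [0.5082 0.3111 0.    ]
[0.4994 0.1028 0.01  ] [0.4991 0.1055 0.01  ]
[0.4223 0.0972 0.01  ] [0.4327 0.1039 0.01  ]
[ 0.4447 -0.2102  0.01  ] [ 0.4436 -0.2042  0.01  ]
holder [ 0.3986  0.3073 -0.    ]
{'intrinsics': array([[321.60913993,   0.        , 257.75902609],
       [  0.        , 321.60913993, 192.44767421],
       [  0.        ,   0.        ,   1.        ]]), 'pose': array([[ 0.27166914, -0.91871598, -0.28663013,  0.24848836],
       [-0.96239006, -0.25968745, -0.07979856, -0.57873393],
       [-0.00112203,  0.29752879, -0.95471219,  0.38429321],
       [ 0.        ,  0.        ,  0.        ,  1.        ]])}
```

```bash
python3 -m crank '[[4.3,-4.3,-0.3,0,0,0,0],[4.3,-4.3,-0.3,0,0,0,0],[4.3,-4.3,-0.3,0,0,0,0],[4.3,-4.3,-0.3,0,0,0,0],[4.3,-4.3,-0.3,0,0,0,0]]'
python3 -m crank '[[4.3,-4.3,-0.3,0,0,0.05,0],[4.3,-4.3,-0.3,0,0,0.05,0],[4.3,-4.3,-0.3,0,0,0.05,0],[4.3,-4.3,-0.3,0,0,0.05,0],[2,-5,0,0,0,0.02,0]]'
python3 -m crank '[[0,0,0,0,0,0,0],[0,0,0,0,0,0,0]]'
python3 - <<'E'
from h import *
import cv2
i=cams.camera_info("wrist");np.save("w1.npy",i["pose"]);print(i["pose"])
cv2.imwrite("pics/w1.png",cv2.resize(cams.camera("wrist")[:,:,::-1],(800,600),interpolation=cv2.INTER_CUBIC))
E
```

```text
time: 0.82
position: [0.3192, -0.3342, 0.3074]
tool_rot: [0.991, 0.137, 0.0, 0.0]
ft_force: [0.7, -0.5, -1.0]
grip_width: 0.0871
grip_force: 0.0
time: 1.45
position: [0.4708, -0.0806, 0.3197]
tool_rot: [1.0, 0.028, 0.001, 0.001]
ft_force: [-0.1, -0.2, -0.7]
grip_width: 0.0871
grip_force: 0.0
time: 1.7
position: [0.4686, -0.0822, 0.3192]
tool_rot: [1.0, 0.028, -0.0, 0.0]
ft_force: [0.0, -0.4, -0.2]
grip_width: 0.0872
grip_force: 0.0
[[ 5.61317400e-02 -9.53055548e-01 -2.97547223e-01  5.49859647e-01]
 [-9.98423035e-01 -5.33365186e-02 -1.75116985e-02 -7.73905755e-02]
 [ 8.19488410e-04  2.98060964e-01 -9.54546484e-01  4.11777606e-01]
 [ 0.00000000e+00  0.00000000e+00  0.00000000e+00  1.00000000e+00]]
```

View pics/w1.png

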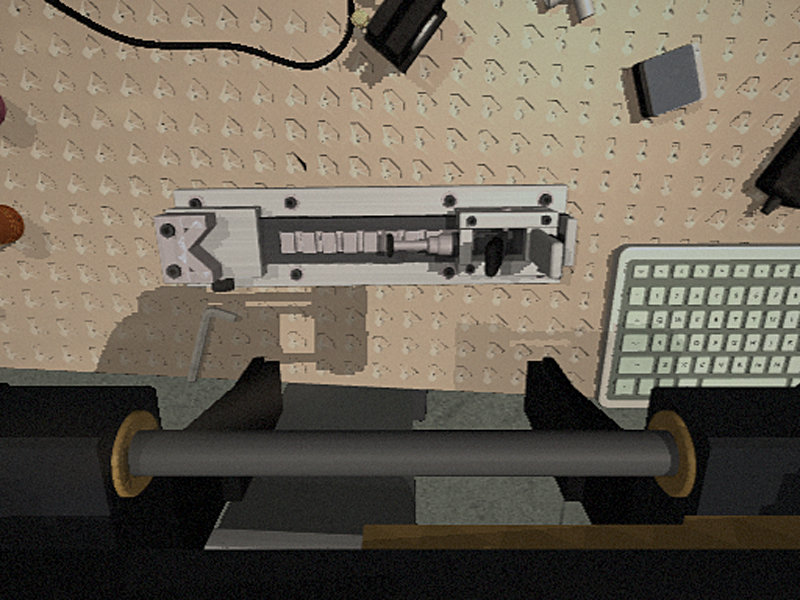

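The wrist picture shows the whole rail. The vee apex is at about (189,243) and the front edge of the step at x≈262 (rows 207–278). The lever is at (492,258), the post at (548,255), and the foot corners at (175,190) and (566,185).

```bash
cat >> h.py <<'E'
W1={"intrinsics":cams.camera_info("wrist")["intrinsics"],"pose":np.load("w1.npy")} 
def w(u,v,z,I=None): return ray("wrist",u/1.5625,v/1.5625,z,I or W1)
E
python3 - <<'E'
from h import *
for n,u,v,z in(("UL",175,190,.01),("UR",566,185,.01),("LR",560,284,.01),("LL",160,286,.01),("guideU L",262,217,.022),("guideU R",457,214,.022),("guideL L",262,270,.022),
 ("stepU",260,207,.03),("stepL",262,278,.03),("apex",188,243,.052),("tipU",213,218,.052),("tipL",217,267,.052),
 ("veeTL",157,213,.052),("leverTop",493,240,.101),("postTop L",530,236,.102),("postTopR",563,232,.102),("pad",391,244,.042),("sock",0,228,.03)):
  print(n,w(u,v,z))
s=[("blue",44,92),("pink2",119,78),("orange",188,132),("pink1",31,187),("black",98,148)]
for n,u,v in s: print(n,ray("scene",175+u/3,205+v/3,0))
E
```

```text
UL [0.5054 0.0985 0.01  ]
UR [ 0.5263 -0.2068  0.01  ]
LR [ 0.4464 -0.2141  0.01  ]
LL [0.4261 0.117  0.01  ]
guideU L [0.4899 0.0278 0.022 ]
guideU R [ 0.5006 -0.1224  0.022 ]
guideL L [0.4477 0.0289 0.022 ]
stepU [0.4986 0.0269 0.03  ]
stepL [0.4433 0.0269 0.03  ]
apex [0.4727 0.0737 0.052 ]
tipU [0.4918 0.0546 0.052 ]
tipL [0.456  0.0537 0.052 ]
veeTL [0.4932 0.0941 0.052 ]
leverTop [ 0.4958 -0.1371  0.101 ]
postTop L [ 0.4997 -0.1596  0.102 ]
postTopR [ 0.5034 -0.1797  0.102 ]
pad [ 0.4783 -0.073   0.042 ]
sock [0.4716 0.2249 0.03  ]
blue [ 0.5903  0.3033 -0.    ]
pink2 [0.5554 0.245  0.    ]
orange [0.4639 0.2465 0.    ]
pink1 [0.5136 0.3788 0.    ]
black [0.5059 0.3126 0.    ]
```

```bash
python3 -m crank '[[0.9,-5.6,0.7,0,0,0,0.4],[0.9,-5.6,0.7,0,0,0,0.4],[0.9,-5.6,0.7,0,0,0,0.4],[0.9,-5.6,0.7,0,0,0,0.4],[0.9,-5.6,0.7,0,0,0,0.4]]' 20
python3 -m crank '[[0.9,-5.6,0.7,0,0,0,0.4],[0.6,-5.3,0.7,0,0,-0.012,0.4],[0,0,0,0,0,0,0.4],[0,0,0,0,0,0,0.4]]'
python3 - <<'E'
from h import *
import cv2
i=cams.camera_info("wrist");np.save("w2.npy",i["pose"]);print(i["pose"][:,3])
cv2.imwrite("pics/w2.png",cv2.resize(cams.camera("wrist")[:,:,::-1],(800,600),interpolation=cv2.INTER_CUBIC))
E
```

```text
time: 2.38
position: [0.499, 0.1998, 0.2841]
tool_rot: [1.0, 0.026, 0.0, 0.0]
ft_force: [0.6, -0.1, 0.2]
grip_width: 0.0535
grip_force: 0.0
time: 2.88
position: [0.5074, 0.308, 0.2699]
tool_rot: [0.999, 0.033, -0.0, 0.001]
ft_force: [0.4, -0.1, -0.0]
grip_width: 0.052
grip_force: 0.0
[0.58867907 0.31353271 0.36249936 1.        ]
```

View pics/w2.png

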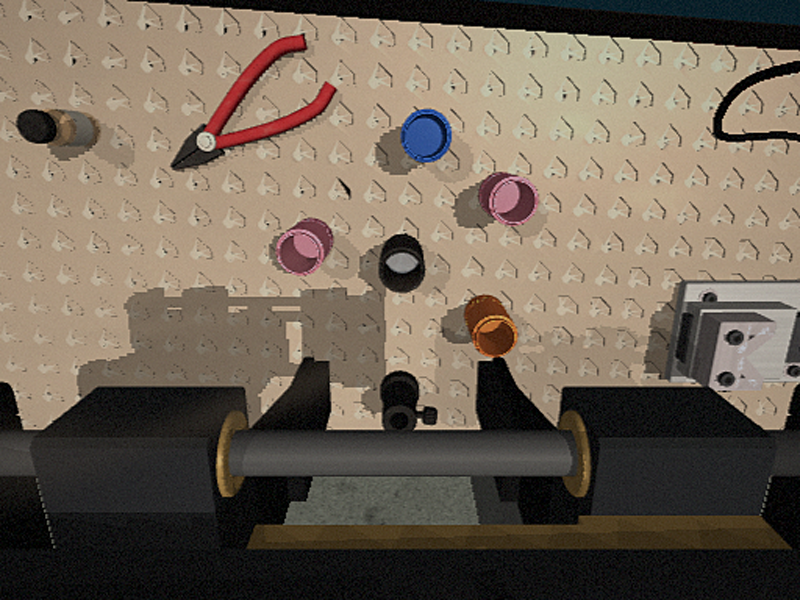

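The plain black tube's top rim is centred at (403,267). The pinks are at (305,247) and (512,200), the orange at (493,335) and the post holder at (400,410), so the fingers have free space on both sides.

```bash
python3 - <<'E'
from h import *
I={"intrinsics":W1["intrinsics"],"pose":np.load("w2.npy")}
for v in(265,268): print(w(403,v,.052,I))
print(w(302,253,.052,I),w(495,337,.052,I),w(515,202,.052,I), robot.get_obs()["position"])
E
```

```text
[0.5154 0.3081 0.052 ]
[0.5135 0.308  0.052 ]
[0.519 0.372 0.052] [0.4706 0.2441 0.052 ] [0.5592 0.2425 0.052 ] [0.50741388 0.30760934 0.27013984]
```

```bash
python3 -m crank '[[0.4,0,4.5,0,0,0,0.4],[0,0,4.5,0,0,0,0.4],[0,0,4,0,0,0,0.4],[0,0,2.5,0,0,0,0.4],[0,0,1.5,0,0,0,0.4]]'
python3 -m crank '[[0,0,0,0,0,0,0.4],[0,0,0,0,0,0,0.65],[0,0,0,0,0,0,0.8],[0,0,0,0,0,0,0.8],[0,0,0,0,0,0,0.8]]' 15
```

```text
time: 3.55
position: [0.5112, 0.3078, 0.0993]
tool_rot: [0.999, 0.032, -0.001, 0.0]
ft_force: [-0.0, 0.2, 1.3]
grip_width: 0.052
grip_force: 0.0
time: 4.18
position: [0.5113, 0.3103, 0.101]
tool_rot: [0.999, 0.034, 0.001, -0.0]
ft_force: [-0.1, -0.0, 3.5]
grip_width: 0.0295
grip_force: 15.0
```

```bash
python3 -m crank '[[0,0,-4.5,0,0,0,0.8],[0,0,-5.5,0,0,0,0.8],[-1.2,5.2,0,0,0,0,0.8],[-1.2,5.2,0,0,0,0,0.8],[-1.2,5.2,0,0,0,0,0.8]]'
python3 -m crank '[[-1.2,5.3,0,0,0,0,0.8],[-1.1,5.3,0,0,0,0,0.8],[0,0,3,0,0,0,0.8],[0,0,0,0,0,0,0.8],[0,0,0,0,0,0,0.8]]'
python3 - <<'E'
from h import *
import cv2
o=robot.get_obs();print(o["position"],R.from_quat(o["tool_rot"]).as_matrix()[:2,0],o["grip_width"])
i=cams.camera_info("wrist");np.save("w3.npy",i["pose"])
cv2.imwrite("pics/w3.png",cv2.resize(cams.camera("wrist")[:,:,::-1],(800,600),interpolation=cv2.INTER_CUBIC))
E
```

```text
time: 4.8
position: [0.4851, 0.1508, 0.2006]
tool_rot: [0.999, 0.035, 0.0, 0.0]
ft_force: [0.9, -1.0, -0.4]
grip_width: 0.0297
grip_force: 15.0
time: 5.42
position: [0.47, 0.0451, 0.1706]
tool_rot: [0.999, 0.034, 0.0, -0.0]
ft_force: [0.3, 0.2, -0.3]
grip_width: 0.0296
grip_force: 15.0
[0.4699668  0.04508065 0.17061351] [0.99763454 0.06874092] 0.02957941218136163
```

View pics/w3.png

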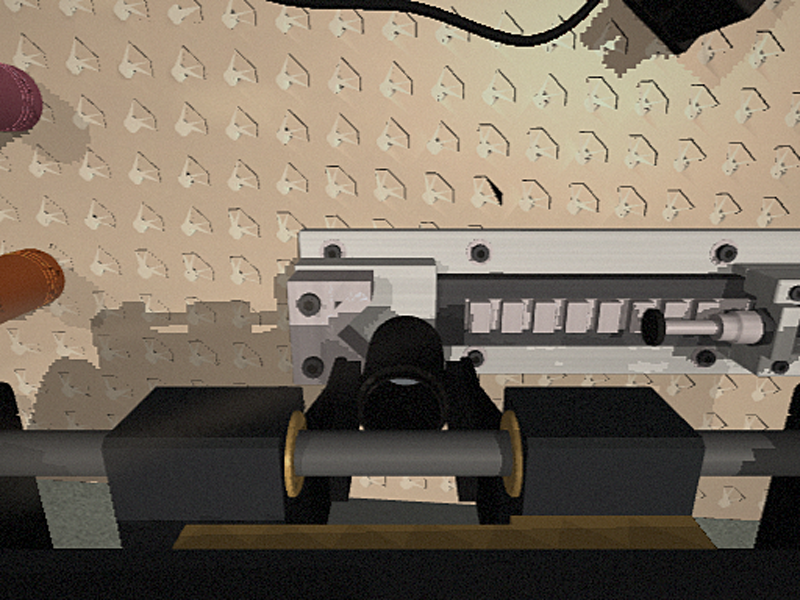

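The picture shows the tube held upright above the step. Its rim spans columns 358–446 with the far edge at row 362, and its bottom far edge is at (405,317). The step edge is at x=437, rows 260–318.

```bash
python3 - <<'E'
from h import *
I={"intrinsics":W1["intrinsics"],"pose":np.load("w3.npy")}
for n,u,v,z in(("rimfar",402,362,.123),("rimL",358,400,.123),("rimR",446,400,.123),("botfar",405,317,.071),("stepU",436,260,.03),("UL",300,230,.01),("foot top right",799,228,.01),("stepL edge",437,318,.03),("vee BL",288,278,.052),("apexU",372,281,.052),("guideU",470,276,.022)): print(n,w(u,v,z,I))
E
```

```text
rimfar [0.4881 0.0467 0.123 ]
rimL [0.4743 0.0595 0.123 ]
rimR [0.4761 0.0321 0.123 ]
botfar [0.4845 0.0453 0.071 ]
stepU [0.4999 0.0314 0.03  ]
UL [0.5062 0.0997 0.01  ]
foot top right [ 0.5244 -0.1518  0.01  ]
stepL edge [0.4709 0.0284 0.03  ]
vee BL [0.4924 0.0966 0.052 ]
apexU [0.4935 0.0602 0.052 ]
guideU [0.4912 0.0132 0.022 ]
```

```bash
python3 -m crank '[[-0.1,0.1,2,0,0,0,0.8],[0,0,1.4,0,0,0,0.8],[0,0,0.3,0,0,0,0.8],[0,0,0,0,0,0,0.8]]'
python3 -m crank '[[0,0,0.2,0,0,0,0.8],[0,0,0,0,0,0,0.8]]'
```

```text
time: 5.98
position: [0.4691, 0.0438, 0.1333]
tool_rot: [0.999, 0.034, 0.0, -0.0]
ft_force: [-0.9, 0.8, -0.3]
grip_width: 0.0298
grip_force: 15.0
time: 6.22
position: [0.469, 0.0435, 0.1315]
tool_rot: [0.999, 0.034, 0.0, 0.0]
ft_force: [-0.5, -0.3, -0.9]
grip_width: 0.0293
grip_force: 15.0
```

```bash
python3 -m crank '[[0,0,0.1,0,0,0,0.8],[0,0,0,0,0,0,0.8]]'
python3 -m crank '[[0,0,0.1,0,0,0,0.8],[0,0,0,0,0,0,0.8]]'
python3 -m crank '[[0,-0.4,0,0,0,0,0.8],[0,0,0,0,0,0,0.8]]'
```

```text
time: 6.48
position: [0.4692, 0.0434, 0.1309]
tool_rot: [0.999, 0.034, 0.001, 0.0]
ft_force: [-1.2, -1.2, 5.0]
grip_width: 0.0295
grip_force: 15.0
time: 6.72
position: [0.4693, 0.0432, 0.1305]
tool_rot: [0.999, 0.034, 0.001, 0.0]
ft_force: [-1.0, -0.9, 10.7]
grip_width: 0.0297
grip_force: 15.0
time: 6.98
position: [0.4697, 0.0469, 0.1306]
tool_rot: [0.999, 0.034, 0.002, 0.001]
ft_force: [-1.1, -2.2, 9.3]
grip_width: 0.0301
grip_force: 15.0
```

```bash
python3 -m crank '[[0,-0.2,-0.1,0,0,0,0.8],[0,0,0,0,0,0,0.8]]'
python3 -m crank '[[0,-0.2,0,0,0,0,0.8],[0,0,0,0,0,0,0.8]]'
python3 -m crank '[[0,-0.2,0,0,0,0,0.8],[0,0,0,0,0,0,0.8]]'
```

```text
time: 7.22
position: [0.4691, 0.0494, 0.1307]
tool_rot: [0.999, 0.034, 0.001, 0.0]
ft_force: [0.9, -0.4, 4.9]
grip_width: 0.03
grip_force: 15.0
time: 7.48
position: [0.4691, 0.0511, 0.1307]
tool_rot: [0.999, 0.034, 0.001, 0.0]
ft_force: [1.0, -2.7, 6.2]
grip_width: 0.0295
grip_force: 15.0
time: 7.72
position: [0.469, 0.0531, 0.1307]
tool_rot: [0.999, 0.034, 0.001, 0.0]
ft_force: [0.4, -2.9, 5.8]
grip_width: 0.0294
grip_force: 15.0
```

```bash
python3 -m crank '[[0,-0.15,0,0,0,0,0.8],[0,0,0,0,0,0,0.8]]'
python3 -m crank '[[0,-0.15,0,0,0,0,0.8],[0,0,0,0,0,0,0.8]]'
```

```text
time: 7.98
position: [0.469, 0.0543, 0.1307]
tool_rot: [0.999, 0.034, 0.001, 0.001]
ft_force: [0.6, -4.7, 5.9]
grip_width: 0.0302
grip_force: 15.0
time: 8.22
position: [0.4691, 0.0547, 0.1308]
tool_rot: [0.999, 0.035, 0.001, 0.002]
ft_force: [0.5, -10.2, 7.3]
grip_width: 0.0296
grip_force: 15.1
```

```bash
python3 -m crank '[[0,0.1,0,0,0,0,0.8],[0,0,0,0,0,0,0.5],[0,0,0,0,0,0,0.4],[0,0,0,0,0,0,0.3]]' 
python3 -m crank '[[0,0,-4,0,0,0,0.2],[0,2,-4,0,0,0,0.2],[-3,4,0,0,0,0,0.2],[0,0,0,0,0,0,0.2],[0,0,0,0,0,0,0.2]]'
python3 - <<'E'
from h import *
import cv2
o=robot.get_obs();print(o["position"])
i=cams.camera_info("wrist");np.save("w4.npy",i["pose"])
cv2.imwrite("pics/w4.png",cv2.resize(cams.camera("wrist")[:,:,::-1],(800,600),interpolation=cv2.INTER_CUBIC))
E
```

```text
time: 8.72
position: [0.4676, 0.0558, 0.1299]
tool_rot: [0.999, 0.034, -0.001, -0.0]
ft_force: [0.5, -0.9, -0.2]
grip_width: 0.052
grip_force: 0.0
time: 9.35
position: [0.4422, -0.0062, 0.2101]
tool_rot: [0.999, 0.033, -0.0, -0.0]
ft_force: [0.2, 0.1, 0.2]
grip_width: 0.0697
grip_force: 0.0
[ 0.44217173 -0.00618253  0.21007704]
```

View pics/w4.png

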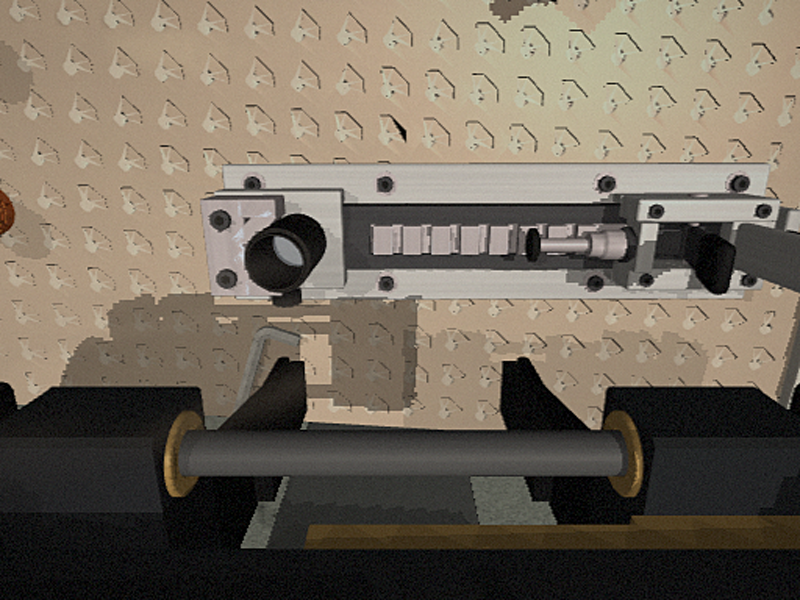

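The tube stands in the vee, with its rim centred at about (283,253). The pad face is at x≈527, the lever at about (715,262) and the post at about (770,250).

```bash
python3 - <<'E'
from h import *
I={"intrinsics":W1["intrinsics"],"pose":np.load("w4.npy")}
for n,u,v,z in(("rim",285,252,.082),("rimR",327,240,.082),("rimL",245,260,.082),("padface",526,246,.042),("levtop front top",697,235,.101),("lev bottomcorner",713,293,.101),("postfront top corner",737,226,.102),("post lower",790,290,.102),("stepedge",344,225,.03),("UL",222,164,.01),("UR",768,164,.01)): print(n,w(u,v,z,I))
yr=np.array([-.0685,.9977]);xr=np.array([.9977,.0685]);C=np.array([.476,-.0565])
S=np.array([.4695,.052])
for p in(S,): print((p-C)@xr,(p-C)@yr)
for cam in("scene","side"):
  print(cam,[proj(cam,p)*1.5625 for p in([.4694,.052,.082],[.4694,.052,.03])])
import cv2
a=cams.camera("scene")[:,:,::-1];b=cams.camera("side")[:,:,::-1]
r=lambda im,x,y,w,h,s:cv2.resize(im[y:y+h,x:x+w],None,fx=s,fy=s,interpolation=cv2.INTER_CUBIC)
cv2.imwrite("pics/c2.png",np.vstack([np.hstack([r(a,260,180,66,50,6),r(b,245,185,66,50,6)]),np.hstack([r(a,305,140,66,50,6),r(b,280,140,66,50,6)])]))
E
```

```text
rim [0.4739 0.0488 0.082 ]
rimR [0.4806 0.0302 0.082 ]
rimL [0.4691 0.0667 0.082 ]
padface [ 0.4766 -0.0686  0.042 ]
levtop front top [ 0.4962 -0.1216  0.101 ]
lev bottomcorner [ 0.4726 -0.1341  0.101 ]
postfront top corner [ 0.501 -0.136  0.102]
post lower [ 0.4763 -0.165   0.102 ]
stepedge [0.4793 0.0284 0.03  ]
UL [0.5059 0.1001 0.01  ]
UR [ 0.5263 -0.2063  0.01  ]
0.0009471999999999944 0.1086957
scene [array([447.8125 , 296.09375]), array([446.25 , 318.125])]
side [array([426.40625, 297.96875]), array([425.    , 322.8125])]
```

View pics/c2.png

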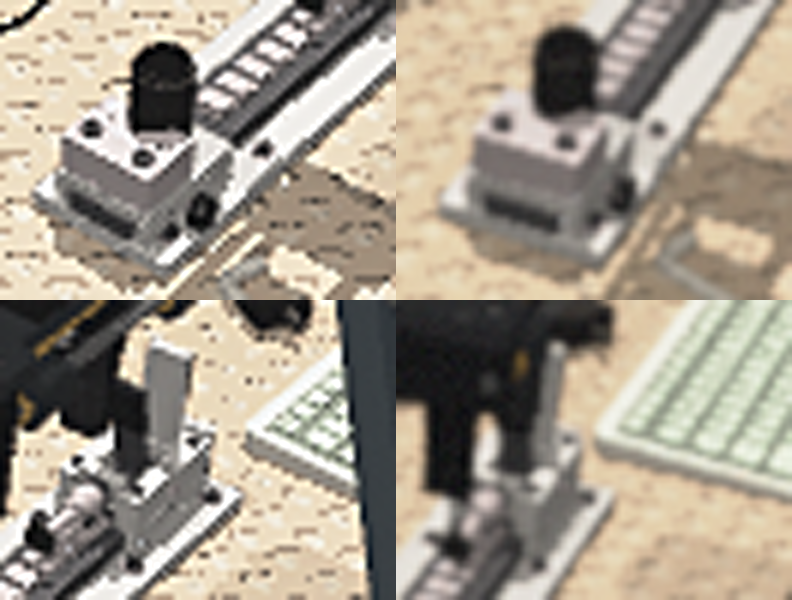

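Scene and side crops show the tube upright in the vee, seated. Next is a view from right above the carriage.

```bash
python3 -m crank '[[0.1,5.5,-1,0,0,0,0.1],[0.1,5.5,-1,0,0,0,0],[0,0,0,0,0,0,0],[0,0,0,0,0,0,0]]'
python3 - <<'E'
from h import *
import cv2
o=robot.get_obs();print(o["position"])
i=cams.camera_info("wrist");np.save("w5.npy",i["pose"]);print(i["pose"][:,3])
im=cams.camera("wrist")[:,:,::-1]
cv2.imwrite("w5raw.png",im)
cv2.imwrite("pics/w5.png",cv2.resize(im[60:260,130:396],(798,600),interpolation=cv2.INTER_CUBIC))
E
```

```text
time: 10.0
position: [0.4513, -0.1151, 0.2297]
tool_rot: [0.999, 0.034, -0.001, -0.001]
ft_force: [-0.7, 0.4, -1.3]
grip_width: 0.0865
grip_force: 0.0
[ 0.45127735 -0.11511831  0.22974228]
[ 0.53262999 -0.10961074  0.32225145  1.        ]
```

View pics/w5.png

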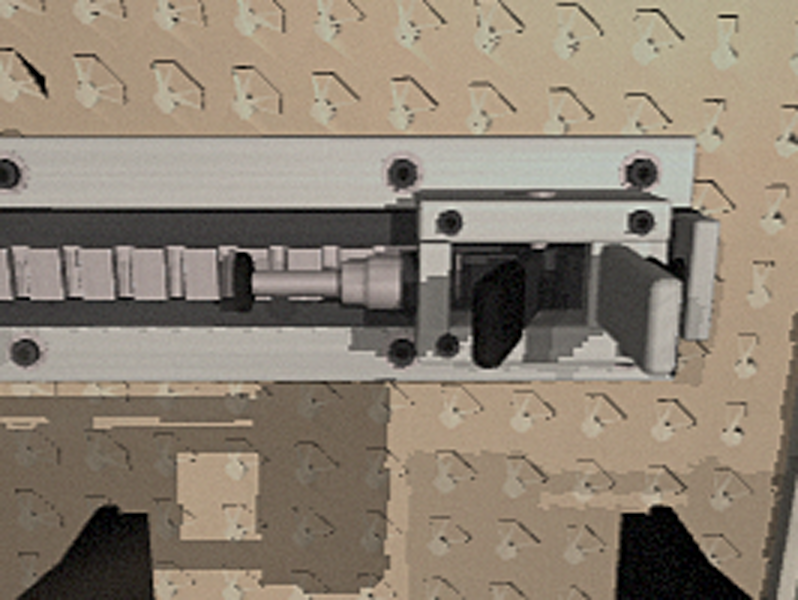

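The post's top face spans columns 651–681, rows 280–372. The lever's front top edge is at x≈473, rows 290–367, and the pad face at x≈233, row 282.

```bash
python3 - <<'E'
from h import *
I={"intrinsics":W1["intrinsics"],"pose":np.load("w5.npy")}
yr=np.array([-.0685,.9977]);xr=np.array([.9977,.0685]);C=np.array([.476,-.0565])
for n,u,v,z in(("post rear top U",681,280,.102),("post rear top L",676,372,.102),("post front top U",652,280,.102),("post front L",648,370,.102),("lev U",473,290,.101),("lev L",474,366,.101),("pad",233,282,.042),("UR",695,136,.01),("carr body front U",420,205,.062)):
  p=ray("wrist",130+u/3,60+v/3,z,I);d=p[:2]-C;print(n,p,(d@xr).round(4),(d@yr).round(4))
S=(np.array([.4695,.052])-C)@yr;print("seat",S)
E
```

```text
post rear top U [ 0.4966 -0.1805  0.102 ] 0.0121 -0.1251
post rear top L [ 0.4747 -0.1829  0.102 ] -0.01 -0.126
post front top U [ 0.4962 -0.1739  0.102 ] 0.0121 -0.1185
post front L [ 0.4747 -0.1762  0.102 ] -0.0095 -0.1193
lev U [ 0.4909 -0.1331  0.101 ] 0.0096 -0.0774
lev L [ 0.4727 -0.135   0.101 ] -0.0087 -0.0781
pad [ 0.4774 -0.0688  0.042 ] 0.0006 -0.0124
UR [ 0.5269 -0.2073  0.01  ] 0.0405 -0.1539
carr body front U [ 0.5054 -0.1209  0.062 ] 0.0249 -0.0663
seat 0.1086957
```

```bash
python3 -m crank '[[2.9,5.4,0,0,0,0,0],[0,0,4,0,0,0,0],[0,0,3,0,0,0,0],[0,0,1.5,0,0,0,0],[0,0,0,0,0,0,0]]' 12
python3 - <<'E'
from h import *
yr=np.array([-.0685,.9977]);xr=np.array([.9977,.0685]);C=np.array([.476,-.0565])
o=robot.get_obs();d=o["position"][:2]-C;print(o["position"],d@xr,d@yr+.1125,o["ft_force"])
E
```

```text
time: 10.68
position: [0.4838, -0.1665, 0.1444]
tool_rot: [0.999, 0.035, -0.001, -0.001]
ft_force: [0.2, 0.4, 0.2]
grip_width: 0.0873
grip_force: 0.0
[ 0.48377473 -0.16647605  0.14436216] 0.00022348446065094174 0.0022443235740849943 [0.21344601 0.42534317 0.18500957]
```

Centred about 2 mm ahead of grip_point. Now I squeeze slowly.

```bash
python3 -m crank '[[0,0,0,0,0,0,0.4],[0,0,0,0,0,0,0.5],[0,0,0,0,0,0,0.57],[0,0,0,0,0,0,0.6],[0,0,0,0,0,0,0.6]]' 12
python3 -m crank '[[0,0,0,0,0,0,0.64],[0,0,0,0,0,0,0.67],[0,0,0,0,0,0,0.72],[0,0,0,0,0,0,0.72]]' 12
```

```text
time: 11.3
position: [0.4839, -0.1674, 0.1454]
tool_rot: [0.999, 0.034, -0.0, -0.0]
ft_force: [-0.3, 3.1, 0.4]
grip_width: 0.0449
grip_force: 1.4
time: 11.8
position: [0.484, -0.1685, 0.1452]
tool_rot: [0.999, 0.034, -0.0, 0.0]
ft_force: [-1.6, -1.1, 2.2]
grip_width: 0.0277
grip_force: 12.0
```

```bash
python3 -m crank '[[0,-0.5,0,0,0,0,0.72],[0,-1,0,0,0,0,0.72],[0,-1.5,0,0,0,0,0.72]]'
python3 -m crank '[[0,-1.5,0,0,0,0,0.72],[0,-1.5,0,0,0,0,0.72],[0,-1.5,0,0,0,0,0.72],[0,-1,0,0,0,0,0.72],[0,-0.5,0,0,0,0,0.72]]'
python3 -m crank '[[0,0,0,0,0,0,0.72],[0,0,0,0,0,0,0.72]]'
python3 - <<'E'
from h import *
yr=np.array([-.0685,.9977]);xr=np.array([.9977,.0685]);C=np.array([.476,-.0565])
o=robot.get_obs();d=o["position"][:2]-C;print(d@xr,"gp",d@yr,"pad est",d@yr+.1005)
print(R.from_quat(o["tool_rot"]).as_matrix()[:2,0])
E
```

```text
time: 12.18
position: [0.4821, -0.1402, 0.1452]
tool_rot: [0.999, 0.034, -0.0, 0.002]
ft_force: [-3.6, -7.6, -0.7]
grip_width: 0.0276
grip_force: 12.0
time: 12.8
position: [0.4779, -0.0793, 0.1452]
tool_rot: [0.999, 0.035, -0.0, 0.001]
ft_force: [-4.1, -6.7, 0.9]
grip_width: 0.0276
grip_force: 12.0
time: 13.05
position: [0.4779, -0.0789, 0.1452]
tool_rot: [0.999, 0.034, -0.0, 0.001]
ft_force: [-3.7, -4.8, 0.4]
grip_width: 0.028
grip_force: 12.0
0.00037098425759829213 gp -0.022478700320591686 pad est 0.07802129967940832
[0.99766221 0.06833418]
```

```bash
python3 -m crank '[[0,-0.5,0,0,0,0,0.72],[0,-0.5,0,0,0,0,0.72]]'
python3 -m crank '[[0,-0.2,0,0,0,0,0.72],[0,-0.2,0,0,0,0,0.72]]'
python3 -m crank '[[0,-0.2,0,0,0,0,0.72],[0,-0.2,0,0,0,0,0.72]]'
python3 -m crank '[[0,-0.2,0,0,0,0,0.72],[0,-0.2,0,0,0,0,0.72]]'
```

```text
time: 13.3
position: [0.4773, -0.0695, 0.1452]
tool_rot: [0.999, 0.034, -0.0, 0.001]
ft_force: [-4.3, -8.2, 0.4]
grip_width: 0.0278
grip_force: 12.0
time: 13.55
position: [0.477, -0.0655, 0.1452]
tool_rot: [0.999, 0.034, -0.0, 0.001]
ft_force: [-4.3, -7.0, 1.2]
grip_width: 0.0279
grip_force: 12.0
time: 13.8
position: [0.4767, -0.0616, 0.1452]
tool_rot: [0.999, 0.034, -0.0, 0.001]
ft_force: [-3.8, -7.1, 1.9]
grip_width: 0.0276
grip_force: 12.0
time: 14.05
position: [0.4765, -0.0579, 0.1452]
tool_rot: [0.999, 0.035, -0.0, 0.001]
ft_force: [-3.9, -9.3, 0.2]
grip_width: 0.0281
grip_force: 12.0
```

```bash
python3 -m crank '[[0,-0.2,0,0,0,0,0.72],[0,-0.2,0,0,0,0,0.72]]'
python3 - <<'E'
from h import *
import cv2
o=robot.get_obs();print(o["position"],o["ft_force"])
a=cams.camera("scene")[:,:,::-1];b=cams.camera("side")[:,:,::-1];c=cams.camera("wrist")[:,:,::-1]
np.save("w6.npy",cams.camera_info("wrist")["pose"])
r=lambda im,x,y,w,h,s:cv2.resize(im[y:y+h,x:x+w],None,fx=s,fy=s,interpolation=cv2.INTER_CUBIC)
cv2.imwrite("pics/c6.png",np.vstack([np.hstack([r(a,265,165,80,60,5),r(b,250,165,80,60,5)]),r(c,0,90,400,150,2)]))
E
```

```text
time: 14.3
position: [0.4762, -0.0541, 0.1452]
tool_rot: [0.999, 0.035, -0.0, 0.002]
ft_force: [-4.4, -9.9, -0.7]
grip_width: 0.028
grip_force: 12.0
[ 0.47618849 -0.05409182  0.14515759] [-4.37938245 -9.94325818 -0.71009401]
```

View pics/c6.png

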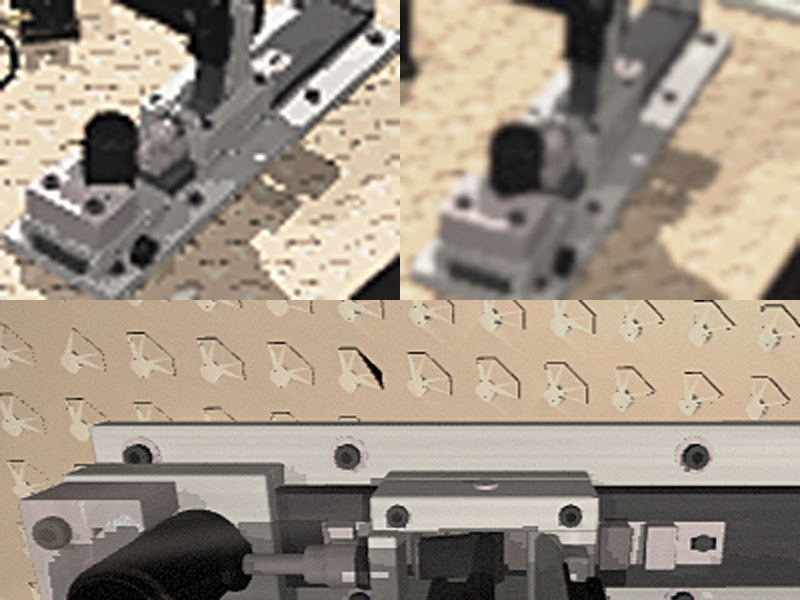

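Scene, side and wrist crops show the pad on the tube, which stands upright in the vee, with the plunger pressed in about 6 mm. Now I open to free the lever and nudge the post forward with the rear finger until the pawl drops.

```bash
python3 -m crank '[[0,0,0,0,0,0,0.6],[0,0,0,0,0,0,0.5],[0,0,0,0,0,0,0.4],[0,0,0,0,0,0,0.33],[0,0,0,0,0,0,0.33]]'
python3 -m crank '[[0,-0.6,0,0,0,0,0.33],[0,-0.5,0,0,0,0,0.33],[0,0,0,0,0,0,0.33]]'
python3 -m crank '[[0,-0.2,0,0,0,0,0.33],[0,0,0,0,0,0,0.33]]'
```

```text
time: 15.08
position: [0.4768, -0.0523, 0.1454]
tool_rot: [0.999, 0.034, 0.0, 0.0]
ft_force: [0.4, 0.6, 0.2]
grip_width: 0.0569
grip_force: 0.0
time: 15.45
position: [0.4754, -0.0406, 0.1453]
tool_rot: [0.999, 0.034, -0.0, -0.0]
ft_force: [0.4, -0.3, -0.7]
grip_width: 0.0585
grip_force: 0.0
time: 15.7
position: [0.4756, -0.0392, 0.1453]
tool_rot: [0.999, 0.034, 0.0, 0.0]
ft_force: [-1.0, 0.2, 0.3]
grip_width: 0.0585
grip_force: 0.0
```

```bash
for i in 1; do python3 -m crank '[[0,-0.1,0,0,0,0,0.33],[0,0,0,0,0,0,0.33]]'
python3 -m crank '[[0,-0.1,0,0,0,0,0.33],[0,0,0,0,0,0,0.33]]'
python3 -m crank '[[0,-0.1,0,0,0,0,0.33],[0,0,0,0,0,0,0.33]]'; done | grep -E "time|position|ft"
```

```text
time: 15.95
position: [0.4756, -0.0388, 0.1452]
ft_force: [-0.8, -4.6, -0.6]
time: 16.2
position: [0.4756, -0.0387, 0.1452]
ft_force: [-2.1, -7.7, -0.8]
time: 16.45
position: [0.4756, -0.0384, 0.1452]
ft_force: [-2.5, -12.4, -2.5]
```

```bash
(python3 -m crank '[[0,0.5,0,0,0,0,0.33],[0,0,0,0,0,0,0.39],[0,0,0,0,0,0,0.39]]' 3
python3 -m crank '[[0,0,0,0,0,0,0.43],[0,0,0,0,0,0,0.43],[0,0,0,0,0,0,0.43]]' 3
python3 -m crank '[[0,0,0,0,0,0,0.47],[0,0,0,0,0,0,0.47],[0,0,0,0,0,0,0.47]]' 3) | grep -vE "tool"
```

```text
time: 16.82
position: [0.4756, -0.0411, 0.1453]
ft_force: [0.3, -2.8, -0.5]
grip_width: 0.0536
grip_force: 1.3
time: 17.2
position: [0.4757, -0.042, 0.1452]
ft_force: [-1.5, -6.2, -1.4]
grip_width: 0.0513
grip_force: 3.0
time: 17.58
position: [0.4756, -0.042, 0.1452]
ft_force: [-1.8, -5.8, -2.2]
grip_width: 0.0523
grip_force: 3.0
```

```bash
(python3 -m crank '[[0,0.2,0,0,0,0,0.47],[0,0,0,0,0,0,0.47],[0,0,0,0,0,0,0.47]]' 3
python3 -m crank '[[0,0.2,0,0,0,0,0.50],[0,0,0,0,0,0,0.50],[0,0,0,0,0,0,0.50]]' 3
python3 -m crank '[[0,0.2,0,0,0,0,0.54],[0,0,0,0,0,0,0.54],[0,0,0,0,0,0,0.54]]' 3) | grep -vE "tool"
```

```text
time: 17.95
position: [0.4758, -0.0439, 0.1452]
ft_force: [-1.2, -6.7, -1.1]
grip_width: 0.048
grip_force: 3.0
time: 18.32
position: [0.4759, -0.0458, 0.1452]
ft_force: [-2.1, -6.2, -0.8]
grip_width: 0.0443
grip_force: 3.0
time: 18.7
position: [0.4761, -0.0477, 0.1452]
ft_force: [-2.4, -6.5, -1.2]
grip_width: 0.0402
grip_force: 3.0
```

Width readings show the lever isn't at rest yet (pawl riding a tooth). I open again and ride forward.

```bash
(python3 -m crank '[[0,0,0,0,0,0,0.33],[0,0,0,0,0,0,0.33],[0,-0.7,0,0,0,0,0.33],[0,-0.2,0,0,0,0,0.33],[0,0,0,0,0,0,0.33]]'
python3 -m crank '[[0,-0.15,0,0,0,0,0.33],[0,0,0,0,0,0,0.33]]'
python3 -m crank '[[0,-0.1,0,0,0,0,0.33],[0,0,0,0,0,0,0.33]]'
python3 -m crank '[[0,-0.1,0,0,0,0,0.33],[0,0,0,0,0,0,0.33]]') | grep -vE "tool|grip"
```

```text
time: 19.32
position: [0.4756, -0.0385, 0.1452]
ft_force: [-1.0, -5.0, -0.8]
time: 19.58
position: [0.4755, -0.0374, 0.1453]
ft_force: [-1.3, -5.9, -2.0]
time: 19.82
position: [0.4755, -0.0364, 0.1453]
ft_force: [-1.6, -6.4, -1.6]
time: 20.08
position: [0.4754, -0.0354, 0.1453]
ft_force: [-0.2, -6.5, -1.3]
```

```bash
(python3 -m crank '[[0,-0.1,0,0,0,0,0.33],[0,0,0,0,0,0,0.33]]'
python3 -m crank '[[0,-0.1,0,0,0,0,0.33],[0,0,0,0,0,0,0.33]]'
python3 -m crank '[[0,-0.1,0,0,0,0,0.33],[0,0,0,0,0,0,0.33]]') | grep -vE "tool|time|grip_f"
```

```text
position: [0.4753, -0.0344, 0.1452]
ft_force: [-1.0, -5.5, -0.9]
grip_width: 0.0671
position: [0.4753, -0.0334, 0.1452]
ft_force: [-0.6, -6.4, -0.9]
grip_width: 0.0689
position: [0.4752, -0.0324, 0.1452]
ft_force: [-1.0, -5.6, -1.5]
grip_width: 0.0706
```

The 3 N grip let the fingers be pushed open instead of moving the carriage. I back off, stiffen the fingers and push again.

```bash
(python3 -m crank '[[0,0.7,0,0,0,0,0.33],[0,0,0,0,0,0,0.33]]' 3
python3 -m crank '[[0,0,0,0,0,0,0.33],[0,0,0,0,0,0,0.33]]' 40
python3 -m crank '[[0,-0.1,0,0,0,0,0.33],[0,0,0,0,0,0,0.33]]'
python3 -m crank '[[0,-0.1,0,0,0,0,0.33],[0,0,0,0,0,0,0.33]]'
python3 -m crank '[[0,-0.1,0,0,0,0,0.33],[0,0,0,0,0,0,0.33]]') | grep -vE "tool|grip_f"
```

```text
time: 21.08
position: [0.4755, -0.0388, 0.1453]
ft_force: [0.0, 0.9, 0.4]
grip_width: 0.0592
time: 21.32
position: [0.4753, -0.0387, 0.1452]
ft_force: [-0.3, -1.8, -0.8]
grip_width: 0.0583
time: 21.58
position: [0.4754, -0.0386, 0.1452]
ft_force: [-2.2, -7.0, -1.3]
grip_width: 0.0587
time: 21.82
position: [0.4754, -0.0385, 0.1452]
ft_force: [-3.4, -11.4, -1.9]
grip_width: 0.0587
time: 22.08
position: [0.4753, -0.0381, 0.1451]
ft_force: [-2.2, -13.8, -2.2]
grip_width: 0.0587
```

```bash
(python3 -m crank '[[0,-0.05,0,0,0,0,0.33],[0,0,0,0,0,0,0.33]]'
python3 -m crank '[[0,-0.05,0,0,0,0,0.33],[0,0,0,0,0,0,0.33]]') | grep -vE "tool|grip_f"
```

```text
time: 22.32
position: [0.4753, -0.0379, 0.1451]
ft_force: [-2.0, -15.7, -2.4]
grip_width: 0.0584
time: 22.58
position: [0.4753, -0.0372, 0.1451]
ft_force: [-3.7, -14.0, -2.3]
grip_width: 0.0584
```

It slides at about 15 N, so it was just friction. I continue in small steps.

```bash
(python3 -m crank '[[0,-0.1,0,0,0,0,0.33],[0,0,0,0,0,0,0.33]]'
python3 -m crank '[[0,-0.1,0,0,0,0,0.33],[0,0,0,0,0,0,0.33]]') | grep -vE "tool|grip_f"
```

```text
time: 22.82
position: [0.4751, -0.0346, 0.1452]
ft_force: [-0.9, -5.7, -0.3]
grip_width: 0.058
time: 23.08
position: [0.475, -0.034, 0.1452]
ft_force: [-1.6, -8.1, -1.1]
grip_width: 0.0581
```

```bash
(python3 -m crank '[[0,-0.1,0,0,0,0,0.33],[0,0,0,0,0,0,0.33]]'
python3 -m crank '[[0,-0.1,0,0,0,0,0.33],[0,0,0,0,0,0,0.33]]') | grep -vE "tool|grip_f"
```

```text
time: 23.32
position: [0.475, -0.0332, 0.1452]
ft_force: [-1.7, -9.7, -1.8]
grip_width: 0.0586
time: 23.58
position: [0.4749, -0.0324, 0.1452]
ft_force: [-2.5, -9.2, -1.3]
grip_width: 0.0581
```

```bash
(python3 -m crank '[[0,-0.1,0,0,0,0,0.33],[0,0,0,0,0,0,0.33]]'
python3 -m crank '[[0,-0.1,0,0,0,0,0.33],[0,0,0,0,0,0,0.33]]') | grep -vE "tool|grip_f"
```

```text
time: 23.82
position: [0.4749, -0.0321, 0.1451]
ft_force: [-2.6, -13.7, -3.5]
grip_width: 0.0585
time: 24.08
position: [0.4749, -0.0318, 0.1451]
ft_force: [-3.0, -17.5, -2.5]
grip_width: 0.0583
```

Force rises without motion after about 1.8 mm of easy sliding, which looks like the pawl has dropped and met the tooth wall. I probe the lever with the front finger, lightly.

```bash
(python3 -m crank '[[0,1.1,0,0,0,0,0.33],[0,0,0,0,0,0,0.33]]' 
python3 -m crank '[[0,0,0,0,0,0,0.36],[0,0,0,0,0,0,0.36]]' 3
python3 -m crank '[[0,0,0,0,0,0,0.39],[0,0,0,0,0,0,0.39]]' 
python3 -m crank '[[0,0,0,0,0,0,0.42],[0,0,0,0,0,0,0.42]]' 
python3 -m crank '[[0,0,0,0,0,0,0.45],[0,0,0,0,0,0,0.45]]' ) | grep -vE "tool"
```

```text
time: 24.32
position: [0.4758, -0.04, 0.1453]
ft_force: [0.9, 0.3, 1.2]
grip_width: 0.0583
grip_force: 0.0
time: 24.58
position: [0.4754, -0.0392, 0.1453]
ft_force: [0.2, 0.4, -1.0]
grip_width: 0.0562
grip_force: 0.0
time: 24.82
position: [0.4754, -0.0393, 0.1452]
ft_force: [0.6, 1.7, 0.3]
grip_width: 0.0533
grip_force: 0.7
time: 25.08
position: [0.4754, -0.0394, 0.1453]
ft_force: [0.1, 3.5, 1.3]
grip_width: 0.051
grip_force: 1.2
time: 25.32
position: [0.4754, -0.0396, 0.1452]
ft_force: [-0.4, 2.2, 1.1]
grip_width: 0.0484
grip_force: 1.3
```

The lever resists from about 35 mm ahead of grip_point, its rest position, so the pawl is fully down. Now open, lift away and check.

```bash
(python3 -m crank '[[0,0,0,0,0,0,0.25],[0,0,0,0,0,0,0.15],[0,0,0,0,0,0,0.15],[0,0,-2,0,0,0,0.15],[0,0,-4,0,0,0,0.15]]' 10
python3 -m crank '[[0,0,-4,0,0,0,0.15],[0,0,-3,0,0,0,0.15],[0,0,0,0,0,0,0.15],[0,0,0,0,0,0,0.15],[0,0,0,0,0,0,0.15]]')|grep -vE "tool"
python3 - <<'E'
from h import *
import cv2
o=robot.get_obs();print(o["position"])
np.save("w7.npy",cams.camera_info("wrist")["pose"])
c=cams.camera("wrist")[:,:,::-1];cv2.imwrite("w7raw.png",c)
I={"intrinsics":W1["intrinsics"],"pose":np.load("w7.npy")}
yr=np.array([-.0685,.9977]);xr=np.array([.9977,.0685]);C=np.array([.476,-.0565])
# brightness profile along rail y at z .101 (lever top) through lever, and at z .082 through tube
g=cv2.cvtColor(c,cv2.COLOR_BGR2GRAY)
for z,rng in((.101,np.arange(-.02,.07,.003)),(.082,np.arange(.07,.14,.003))):
  print(z,[(round(float(s),3),int(g[int(round(v)),int(round(u))])) for s in rng for u,v in [proj("wrist",[*(C+s*yr),z],I)] if 0<=u<512 and 0<=v<384])
E
```

```text
time: 25.95
position: [0.4748, -0.0398, 0.2047]
ft_force: [0.2, 0.3, 1.4]
grip_width: 0.0733
grip_force: 0.0
time: 26.58
position: [0.4748, -0.0396, 0.2739]
ft_force: [-0.1, 0.7, 1.2]
grip_width: 0.0738
grip_force: 0.0
[ 0.47476305 -0.03955739  0.27394914]
0.101 [(-0.02, 159), (-0.017, 159), (-0.014, 162), (-0.011, 157), (-0.008, 168), (-0.005, 80), (-0.002, 194), (0.001, 161), (0.004, 146), (0.007, 106), (0.01, 118), (0.013, 107), (0.016, 89), (0.019, 95), (0.022, 94), (0.025, 116), (0.028, 25), (0.031, 32), (0.034, 28), (0.037, 35), (0.04, 34), (0.043, 58), (0.046, 116), (0.049, 42), (0.052, 49), (0.055, 97), (0.058, 97), (0.061, 97), (0.064, 92), (0.067, 84), (0.07, 75)]
0.082 [(0.07, 73), (0.073, 53), (0.076, 161), (0.079, 157), (0.082, 163), (0.085, 158), (0.088, 165), (0.091, 45), (0.094, 21), (0.097, 8), (0.1, 10), (0.103, 11), (0.106, 22), (0.109, 23), (0.112, 30), (0.115, 19), (0.118, 27), (0.121, 30), (0.124, 74), (0.127, 155), (0.13, 165), (0.133, 164), (0.136, 163), (0.139, 153)]
```

```bash
python3 -c "
from rig import ticket
print(ticket.hand_in())"
```

```text
the job is handed in; nothing more can be done
None
```

I handed the job in at about 27 s. The tube stands upright in the vee, and the lever is back at rest with the pawl down in a notch. The pad is pressed in by an estimated 13–18 of its 25 mm. To reach the notch I slid the pawl over one tooth with the lever released, and my push peaked at about 17 N against the tooth wall.

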